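Hook a press die out of its deep rack well

TASK

Take the wooden-handled hook from its white stand and use it to lift the press die with the orange bail out of its deep well in the grey rack; do not touch that die with the gripper and leave the blue die in its well. Set the orange die down gently, upright, near the middle of the green mat, unhook it, and hang the hook back in its stand as it was.

Things in the scene. Friction and masses are not known exactly. Their poses are not given: they have to be found in the camera images.
- picker_grip (a point): Sizes in mm. Centre of the hook's upright wooden handle, 26x26x62 tall; z up, x the way the toe points. Measured from here: black guard plate x -28..46, y -26..26 (yellow edge at +x), underside 35 below, on its white stand; shank on the axis, 8 (x) by 12; at its foot a toe 12 wide, top face 132 below, underside 138 below, to x = 24; lip (x 20..24) rises 12 above the toe. Bail rides at x = 12.
- die_orange_mid (a point): Die to fetch, 0.2 kg: plate 92 (x) x 54 (y) x 14 with an orange bail, a 6 mm bar across its middle in the plane x = 0. Point: die centre, 31 above its underside, 17 above the plate's top. Bail legs at y -23 and 23; it peaks in the middle, underside 42 above the plate's top (39 at y 6). A hook goes through along the die's x, from either side. It lies within 5 mm of its well's middle.
- die_blue_mid (a point): Same die but with a blue bail, which stays in its well; point at its centre, 31 above its underside. Each die lies in one of the three open-topped wells of the fixed grey rack, which is 120 (x) x 222 (y) x 122 high; a well is 108 long (along the die's x), 66 wide, walls 6, floor 6 above the bench. The third well is empty, with a black liner.
- mat_top (a point): Centre of the upper face of the fixed green mat, 160 x 160 x 6 thick; z up. The hook's fixed white stand, on the other side of the rack from the mat, is 110 high with a hole 50 (x) by 32 (y) in its top for the shank and toe, so a hook put back where it started has about 9 mm to spare each way. The bench is at height 0.
Mind the look-alikes: they are no part of the job. Of the things shaped like the part that bears mat_top, the green one is meant.

How it is judged:
On the way:
1. the orange die hangs on the hook, clear above the rack (height (world z) of die_orange_mid above 0.153 m and contact force between picker and die_orange above 0.5 N), for 0.2 s.
At the end, for the whole second after the job is handed in: Orange die at rest flat on the mat (within 10 degrees), centre within 50 mm of the mat's, free of the hook; hook at rest upright in its stand (within 10 degrees), handle within 22 mm of its start; blue die moved under 30 mm (horizontal distance between die_orange_mid and mat_top below 0.05 m and z of die_orange_mid in the frame of mat_top between 0.025 and 0.037 m and angle between each of die_orange_mid, picker_grip's own z axis and vertical below 0.17 rad and linear speed of each of die_orange, picker below 0.02 m/s and contact force between picker and die_orange below 0.1 N and distance of picker_grip from where it was at the start of the episode below 0.022 m and distance of die_blue_mid from where it was at the start of the episode below 0.03 m); the robot touches nothing.
It fails at once if the gripper or arm touches the orange die (contact force between any of the fingers, the arm and die_orange above 1 N).
It fails at once if the blue die is taken from its place in the well (moved more than 30 mm) (distance of die_blue_mid from where it was at the start of the episode above 0.03 m).
It fails at once if the orange die is dropped or flung (faster than 1.0 m/s) (linear speed of die_orange above 1 m/s).
It also fails if it takes over 64 s, if anything falls off the work surface, if the arm or the gripper's body presses on something with over 40 N, if the wrist force passes 120 N, or if a joint passes its speed limit or range.

ROBOT

A 7-joint arm with a two-finger parallel gripper is mounted at the origin on the work surface. World frame = base frame: x ahead of the robot, y to its left, z up, the work surface at z = 0. Lengths are in m, angles in rad, forces in N, time in s.
With the tool pointing down it reaches from about 0.35 to 0.9 m from the base axis. Payload 8.1 kg.
Tool frame: the origin (TCP) lies between the finger pads; the fingertips stand ahead of it and the grasp point (between the pads) is the TCP (arm.nose_length is the z of the fingertips in the tool frame, in m); z points along the fingers, y is the line along which they close (so a half turn about z gives the same grasp; the last joint's range is limited). The gripper opens to 92 mm and grips with 3 to 60 N. Pads are 19 mm wide; open, the fingers measure 130 mm over their backs; the gripper's body (75 mm by 190 mm) begins 47 mm behind the grasp point.
Start: joints at [1.165, 0.434, 0.025, 1.573, -0.012, 1.134, -0.075], TCP at [0.186, -0.597, 0.246] pointing down, gripper open.
Joint ranges: [-2.62, 2.62], [-0.44, 2.09], [-1.27, 1.32], [0.08, 2.57], [-1.32, 4.46], [0.12, 2], [-2.74, 2.74]. Speed limits (rad/s): [2.22, 2.22, 3.01, 3.01, 3.14, 3.14, 3.14].

INTERFACE

Orientations are given as a rotation vector (axis times angle).
In Python, from cell import sensors, optics, arm gives the robot as it stands.
- The arm moves only by the tool arm_command, never from a script. Its argument "deltas" is one flat list of numbers, 7 for each row, row after row: the turn, a rotation vector about the world's x, y, z as a fraction of full scale, then the shift along the world's x, y, z as a fraction of full scale, then the finger opening in mm, from 0 to 91.8. In form: [wx, wy, wz, dx, dy, dz, fingers, wx, wy, wz, dx, dy, dz, fingers, ...]. A call has 1 to 20 rows; each row is the pose to reach, as a shift and turn from the pose commanded when the call began; what a row does not reach only later rows make up. Full scale, the value 1, is 1 m for a shift and 90 degrees for a turn. A row lasts 1/10 s, in which the tool goes at most 50 mm and 8.59 degrees, less where a joint would pass 70% of its speed; a pose out of reach is approached as far as the arm can. A call with a number of a shift or a turn outside -1 to 1 is refused whole. A call with a gripper value outside its range is refused whole. The fingers move at their own pace and stop on an object; "force" is the grip in N (left out, the last holds). Time passes only in rows, so rows that repeat a pose let the fingers close. It gives the time, the measured TCP pose, the force, the opening and the grip force at its end, in the units of the state.
- sensors.observe(): the state, without advancing time (a new reading comes with each control period).
- optics.get_image(name): name is "scene" or "top" or "wrist"; returns the picture (420x560x3 uint8, blue, green, red); there is no depth.
- optics.calibration(name): a dict with "camera_matrix" (3x3 intrinsics, pixels), "D" ([k1, k2, p1, p2, k3] as OpenCV has them; the pictures are not rectified), "rvec" (rotation vector, rad) and "tvec" (3), from world to camera coordinates, as OpenCV has them. Camera axes: x right, y down, z forward; pixel columns grow to the right and rows downward; lengths in m; the calibration is good to about 2 mm. A picture is of the moment at which its call begins: read the wrist's pose just before it. calibration takes no time and is no camera call; for the wrist camera it gives the pose at the moment of the call.
- arm.sign_off(): hands the job in; it is judged then, once.
The state is a dict: "clock": time; "joints": joint angles; "dq": joint speeds; "joint_efforts": joint torques, N m; "position": TCP position; "ee_rot": TCP orientation; "force": force on the tool from outside, world axes, zero at the start; "ft_torque": the same for the moment, N m; "width": opening from 0.0 (shut) to 1.0 (fully open); "gripper_force": force on a finger pad.
Only numpy, scipy, OpenCV 4.12 (cv2) and the standard library are available. Lean on these libraries where they do the work, as an engineer would, in place of code of your own. Each camera call takes 0.05 s, during which the arm holds its last target. There are 200 camera calls.

## Working session

There is one attempt and no reset: what is moved stays moved. The work goes in short steps, Python scripts to look and compute and a tool call to move; the robot and the scene stay as the last step left them, time stands still between calls to the robot, and variables do not carry over. Pictures are saved under pics/ and viewed, at most 10 in all, crops included, and the job is handed in when it is done.

Besides the shell and the picture viewer there is one more tool, called after "Request:" as name(argument=value, ...), one argument or row to a line, values as JSON. arm_command: Moves the arm, as the interface text tells. Its arguments: {"type":"object","properties":{"deltas":{"type":"array","items":{"type":"number"}},"force":{"type":"number"}},"required":["deltas"]}

```bash
mkdir -p pics; ls
python3 - <<'E'
from cell import sensors, optics, arm
import cv2, numpy as np
s=sensors.observe(); print({k:np.round(v,3) for k,v in s.items()}, arm.nose_length)
for n in("scene","top"):
    cv2.imwrite(f"pics/{n}0.png",optics.get_image(n))
    c=optics.calibration(n); R=cv2.Rodrigues(np.array(c["rvec"]))[0]; print(n,(-R.T@np.array(c["tvec"]).ravel()).round(3),R.round(2).tolist(),np.round(c["camera_matrix"],1).tolist(),c["D"])
E
```

```text
pics
{'clock': np.float64(0.0), 'joints': array([ 1.165,  0.435,  0.025,  1.574, -0.012,  1.134, -0.075]), 'dq': array([-0.001,  0.001,  0.001,  0.001, -0.   ,  0.001, -0.002]), 'joint_efforts': array([ 1.0000e-03, -6.6784e+01,  9.8600e-01, -3.1446e+01, -6.0000e-02,
        4.3000e-02,  0.0000e+00]), 'position': array([ 0.186, -0.596,  0.245]), 'ee_rot': array([-3.104e+00, -4.730e-01,  1.000e-03]), 'force': array([ 0.048, -0.084, -0.237]), 'ft_torque': array([ 0.041, -0.061,  0.004]), 'gripper_force': np.float64(0.0), 'width': np.float64(1.0)} 0.019
scene [ 1.056 -0.655  1.064] [[0.71, 0.71, 0.01], [0.57, -0.55, -0.61], [-0.43, 0.44, -0.79]] [[402.7, 0.0, 282.3], [0.0, 402.7, 203.4], [0.0, 0.0, 1.0]] [-0.02981382  0.          0.          0.          0.        ]
top [ 0.44  -0.122  1.174] [[-0.02, -1.0, 0.01], [-1.0, 0.02, -0.09], [0.09, -0.01, -1.0]] [[446.9, 0.0, 273.9], [0.0, 446.9, 209.0], [0.0, 0.0, 1.0]] [-0.09374364  0.          0.          0.          0.        ]
```

View pics/scene0.png

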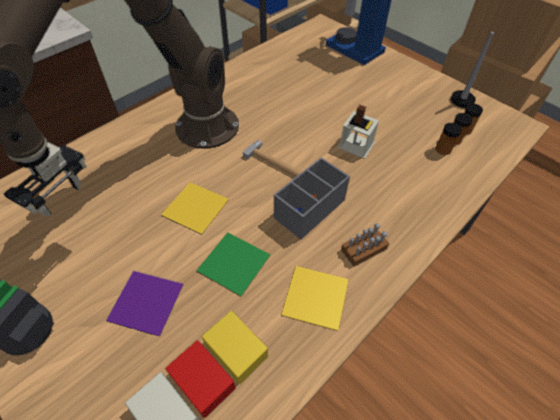

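View pics/top0.png

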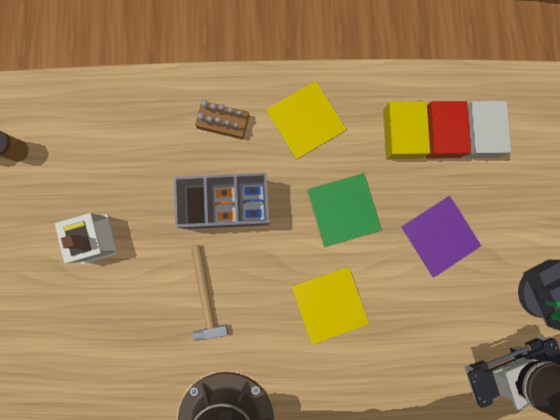

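The scene shows a stand with the hook at about (72,240) in the top view. The rack is at (222,202), with its wells from left to right empty, orange (225,203) and blue (253,203). The green mat is at (345,210). I'll zoom in next.

Run:
```python
import cv2, numpy as np
t=cv2.imread("pics/top0.png"); s=cv2.imread("pics/scene0.png")
a=cv2.resize(t[165:240,165:280],None,fx=4,fy=4,interpolation=2) #460x300
b=cv2.resize(t[205:270,48:128],None,fx=4,fy=4,interpolation=2) #320x260
c=cv2.resize(s[95:165,330:390],None,fx=4,fy=4,interpolation=2) #240x280
d=cv2.resize(s[155:240,265:360],None,fx=3.5,fy=3.5,interpolation=2)
W=np.zeros((600,800,3),np.uint8)
for im,x,y in((a,0,0),(b,470,0),(c,470,300),(d,0,302)):
    h,w=im.shape[:2]; h=min(h,600-y); W[y:y+h,x:x+w]=im[:h,:w]
cv2.imwrite("pics/z.png",W)
```

```text
(no output)
```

View pics/z.png

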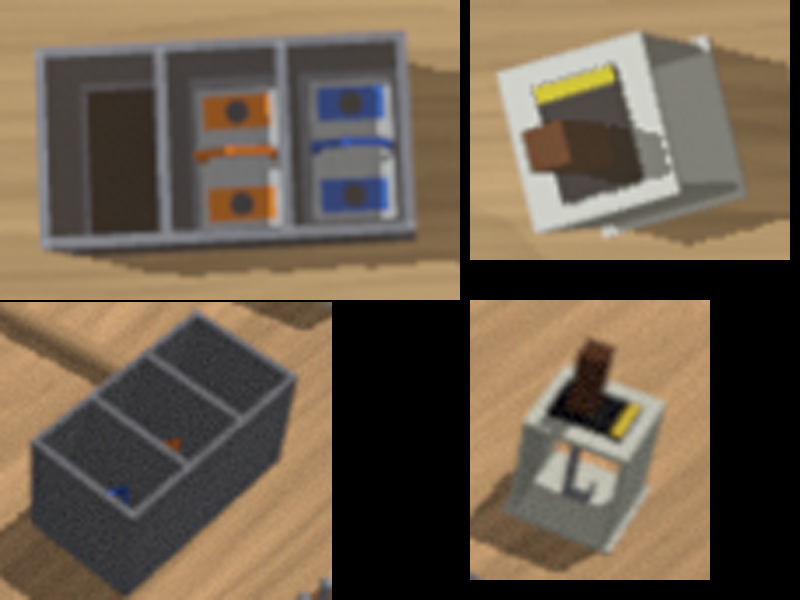

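The zoom shows the rack rim corners at (38,48), (403,34), (412,236) and (45,248) in crop pixels. The hook's guard has its yellow edge up-left, and the handle top is near (549,145). Next I'll fit the poses.

```bash
cat > h.py <<'E'
import cv2, numpy as np
from scipy.optimize import least_squares
from cell import sensors, optics, arm
def proj(c,P): return cv2.projectPoints(np.array(P,float).reshape(-1,3),np.array(c["rvec"],float),np.array(c["tvec"],float),np.array(c["camera_matrix"]),np.array(c["D"]))[0].reshape(-1,2)
def ray(c,uv,z):
    R=cv2.Rodrigues(np.array(c["rvec"],float))[0]; C=-R.T@np.array(c["tvec"],float).ravel()
    p=cv2.undistortPoints(np.array(uv,float).reshape(-1,1,2),np.array(c["camera_matrix"]),np.array(c["D"])).reshape(-1,2)
    d=np.c_[p,np.ones(len(p))]@R; return C+d*((z-C[2])/d[:,2])[:,None]
def fit(c,P,uv,x0):
    P=np.array(P,float)
    def T(q):
        a=q[2]; M=np.array([[np.cos(a),-np.sin(a),0],[np.sin(a),np.cos(a),0],[0,0,1]]); return P@M.T+[q[0],q[1],0]
    r=least_squares(lambda q:(proj(c,T(q))-uv).ravel(),x0); return r.x, np.abs(r.fun).max()
E
python3 - <<'E'
from h import *
c=optics.calibration("top")
# world +x up, +y left: corners TL=(+x,+y),TR=(+x,-y),BR=(-x,-y),BL=(-x,+y)
S=lambda a,b,z:[(a,b,z),(a,-b,z),(-a,-b,z),(-a,b,z)]
uv=np.array([(38,48),(403,34),(412,236),(45,248)])/4+165
q,e=fit(c,S(.06,.111,.122),uv,[.45,-.1,0]); print("rack",q.round(4),e)
off=np.array([48-470/4,205.])
G=[(.046,.026,.114),(.046,-.026,.114),(-.028,-.026,.114),(-.028,.026,.114)]+S(.013,.013,.176)
uv=np.array([(531,84),(612,66),(641,181),(566,203),(524,130),(563,119),(571,160),(533,172)])/4+off
q,e=fit(c,G,uv,[.45,.3,.2]); print("hook",q.round(4),e)
p=ray(c,np.array([(498,72),(640,32),(680,190),(537,233)])/4+off,.11); print("stand",p.round(3).tolist(),p.mean(0))
p=ray(c,np.array([(193,157),(277,152),(235,151)])/4+165,.06); print("bail",p.round(4).tolist())
t=cv2.imread("pics/top0.png"); h=cv2.cvtColor(t,cv2.COLOR_BGR2HSV)
m=cv2.inRange(h,(50,120,40),(80,255,255)); m[:,450:]=0
k=max(cv2.findContours(m,0,2)[0],key=cv2.contourArea); b=cv2.boxPoints(cv2.minAreaRect(k))
p=ray(c,b,.006); print("mat",p.round(3).tolist(),p.mean(0))
s=sensors.observe(); R=cv2.Rodrigues(s["ee_rot"])[0]; print(R.round(3), s["clock"])
w=optics.calibration("wrist"); Rw=cv2.Rodrigues(np.array(w["rvec"]))[0]; Cw=-Rw.T@np.array(w["tvec"]).ravel()
print("cam in tool",R.T@(Cw-s["position"]),(R.T@Rw.T).round(2), w["camera_matrix"])
E
```

```text
rack [ 0.5552 -0.0123  0.0151] 1.3770284268582884
hook [0.464  0.3336 0.2628] 1.068218167936294
stand [[0.511, 0.395, 0.11], [0.533, 0.306, 0.11], [0.438, 0.281, 0.11], [0.413, 0.369, 0.11]] [0.47362153 0.33781615 0.11      ]
bail [[0.5523, 0.0138, 0.06], [0.5542, -0.0389, 0.06], [0.5554, -0.0126, 0.06]]
mat [[0.591, -0.229, 0.006], [0.632, -0.381, 0.006], [0.481, -0.419, 0.006], [0.442, -0.268, 0.006]] [ 0.53663558 -0.324161    0.006     ]
[[ 0.955  0.298 -0.001]
 [ 0.298 -0.955  0.001]
 [-0.    -0.001 -1.   ]] 0.1
cam in tool [ 0.06944231 -0.00033829 -0.1384774 ] [[ 0.   -0.97 -0.26]
 [ 1.   -0.    0.  ]
 [-0.   -0.26  0.97]] [[303.19376237   0.         279.08041997]
 [  0.         303.19376237 207.16392258]
 [  0.           0.           1.        ]]
```

Request:
arm_command(
  deltas=[0,0,0,0.314,0.347,0.054,91.8,0,0,0,0.314,0.347,0.054,91.8,0,0,0,0.314,0.347,0.054,91.8,0,0,0,0.314,0.347,0.054,91.8,0,0,0,0.314,0.347,0.054,91.8,0,0,0,0.314,0.347,0.054,91.8,0,0,0,0.314,0.347,0.054,91.8,0,0,0,0.314,0.347,0.054,91.8,0,0,0,0.314,0.347,0.054,91.8,0,0,0,0.314,0.347,0.054,91.8,0,0,0,0.314,0.347,0.054,91.8,0,0,0,0.314,0.347,0.054,91.8],
  force=40,
)

```text
clock: 1.3
position: [0.5, -0.2496, 0.2993]
ee_rot: [-3.105, -0.475, 0.002]
force: [0.3, -0.5, -1.4]
width: 0.998
gripper_force: 0.0
```

Request:
arm_command(
  deltas=[0,0,-0.09,0.025,0.12,0,91.8,0,0,-0.183,0.055,0.238,0,91.8,0,0,-0.183,0.055,0.238,0,91.8,0,0,-0.183,0.055,0.238,0,91.8,0,0,-0.183,0.055,0.238,0,91.8,0,0,-0.183,0.055,0.238,0,91.8,0,0,-0.183,0.055,0.238,0,91.8,0,0,-0.183,0.055,0.238,0,91.8,0,0,-0.183,0.055,0.238,0,91.8],
)

```text
clock: 2.2
position: [0.555, -0.0142, 0.2996]
ee_rot: [3.141, 0.018, -0.001]
force: [0.6, -0.2, 0.6]
width: 0.997
gripper_force: 0.0
```

Run:
```python
from h import *
import json
s=sensors.observe(); c=optics.calibration("wrist"); im=optics.get_image("wrist"); cv2.imwrite("pics/w1.png",im)
json.dump({k:np.array(v).tolist() for k,v in c.items()},open("w1.json","w")); print(s["position"],s["ee_rot"],np.abs(s["dq"]).max())
```

```text
[ 0.55502908 -0.01417756  0.2996127 ] [ 3.14057878e+00  1.80370899e-02 -5.91190606e-04] 0.005775683626885221
```

View pics/w1.png

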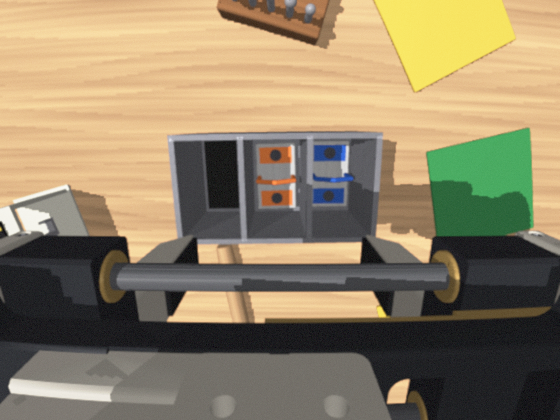

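The wrist view shows rim corners at (169,136), (381,133), (375,241) and (178,243). The orange bail runs along row 181 from column 258 to 297, and the hub circles are at (275,156) and (277,198).

Run:
```python
from h import *
import json
c=json.load(open("w1.json"))
S=lambda a,b,z:[(a,b,z),(a,-b,z),(-a,-b,z),(-a,b,z)]
print(fit(c,S(.06,.111,.122),np.array([(169,136),(381,133),(375,241),(178,243)]),[.55,-.01,0]))
print("bail",ray(c,[(258,180),(278,181.5),(297,180)],.062).round(4).tolist())
p=ray(c,[(275.5,155.5),(277,198)],.022);print("holes",p.round(4).tolist(),p.mean(0))
t=ray(optics.calibration("top"),np.array([(236,111),(241,203)])/4+165,.022);print("holes top",t.round(4).tolist(),t.mean(0))
```

```text
(array([ 0.55885623, -0.01014994,  0.02353869]), np.float64(2.2571741780422485))
bail [[0.5599, 0.0126, 0.062], [0.5583, -0.0125, 0.062], [0.5605, -0.0364, 0.062]]
holes [[0.5871, -0.0087, 0.022], [0.5277, -0.0114, 0.022]] [ 0.5574142  -0.01006186  0.022     ]
holes top [[0.5855, -0.0099, 0.022], [0.5255, -0.0123, 0.022]] [ 0.55551079 -0.01108303  0.022     ]
```

Request:
arm_command(
  deltas=[0,0,0.08,-0.012,0.045,0,91.8,0,0,0.158,-0.091,0.346,0,91.8,0,0,0.158,-0.091,0.346,0,91.8,0,0,0.158,-0.091,0.346,0,91.8,0,0,0.158,-0.091,0.346,0,91.8,0,0,0.158,-0.091,0.346,0,91.8,0,0,0.158,-0.091,0.346,0,91.8,0,0,0.158,-0.091,0.346,0,91.8,0,0,0.158,-0.091,0.346,0,91.8,0,0,0.158,-0.091,0.346,0,91.8,0,0,0.158,-0.091,0.346,0,91.8,0,0,0.158,-0.091,0.346,0,91.8],
)

```text
clock: 3.45
position: [0.4654, 0.3325, 0.2998]
ee_rot: [3.114, 0.408, 0.001]
force: [-0.2, 0.2, -0.5]
width: 1.0
gripper_force: 0.0
```

Run:
```python
from h import *
import json
s=sensors.observe(); c=optics.calibration("wrist"); im=optics.get_image("wrist"); cv2.imwrite("pics/w2.png",cv2.resize(im[:260,150:430],None,fx=2.3,fy=2.3,interpolation=2))
json.dump({k:np.array(v).tolist() for k,v in c.items()},open("w2.json","w")); print(s["position"],s["ee_rot"],np.abs(s["dq"]).max())
```

```text
[0.46541763 0.33249982 0.29981254] [3.11432029e+00 4.07606744e-01 5.81070886e-04] 0.009594818185759156
```

View pics/w2.png

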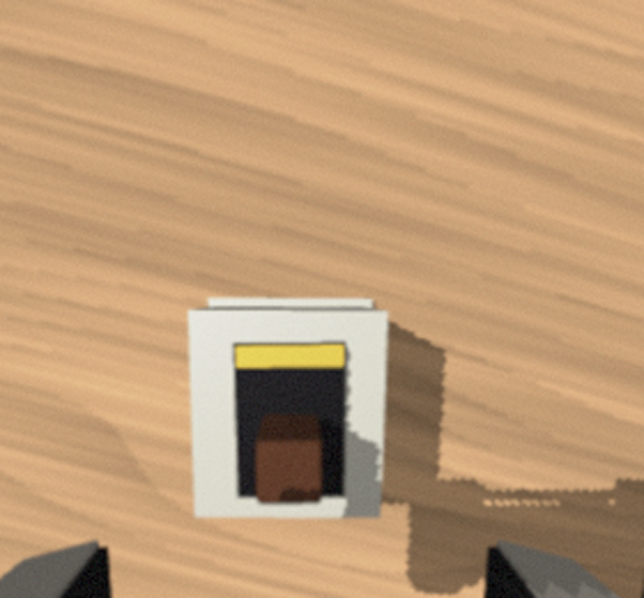

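The hook is aligned with the tool. The guard corners are at (234,345), (345,343), (343,497) and (239,497), and the handle top is between (257,440) and (321,502), all in crop pixels.

Run:
```python
from h import *
import json
c=json.load(open("w2.json"))
S=lambda a,b,z:[(a,b,z),(a,-b,z),(-a,-b,z),(-a,b,z)]
G=[(.046,.026,.114),(.046,-.026,.114),(-.028,-.026,.114),(-.028,.026,.114)]+S(.013,.013,.176)
uv=np.array([(234,345),(345,343),(343,497),(239,497),(257,440),(321,440),(321,502),(257,502)])/2.3+[150,0]
print(fit(c,G,uv,[.46,.33,.26])); print(fit(c,G[:4],uv[:4],[.46,.33,.26])); print(fit(c,G[4:],uv[4:],[.46,.33,.26]))
```

```text
(array([0.46631222, 0.33603957, 0.2665047 ]), np.float64(1.2223503945158427))
(array([0.46569633, 0.33581674, 0.26846839]), np.float64(0.7232627623205303))
(array([0.46675014, 0.33618246, 0.25876148]), np.float64(0.839010776867724))
```

Request:
arm_command(
  deltas=[0,0,0,0.001,0.002,-0.03,91.8,0,0,0,0.001,0.002,-0.06,91.8,0,0,0,0.001,0.002,-0.09,91.8,0,0,0,0.001,0.002,-0.115,91.8,0,0,0,0.001,0.002,-0.135,91.8,0,0,0,0.001,0.002,-0.148,91.8,0,0,0,0.001,0.002,-0.148,91.8,0,0,0,0.001,0.002,-0.148,91.8,0,0,0,0.001,0.002,-0.148,20,0,0,0,0.001,0.002,-0.148,20,0,0,0,0.001,0.002,-0.148,20,0,0,0,0.001,0.002,-0.148,20,0,0,0,0.001,0.002,-0.148,20,0,0,0,0.001,0.002,-0.148,20,0,0,0,0.001,0.002,-0.148,20,0,0,0,0.001,0.002,-0.148,20],
  force=40,
)

```text
clock: 5.1
position: [0.4653, 0.3364, 0.1517]
ee_rot: [3.114, 0.413, -0.0]
force: [0.6, 0.6, -1.1]
width: 0.353
gripper_force: 0.0
```

Request:
arm_command(
  deltas=[0,0,0,0,0,0,15,0,0,0,0,0,0,15,0,0,0,0,0,0,15,0,0,0,0,0,0,15,0,0,0,0,0,0,15],
  force=40,
)

```text
clock: 5.6
position: [0.4653, 0.3364, 0.1517]
ee_rot: [3.114, 0.412, -0.0]
force: [-0.1, -0.5, -1.4]
width: 0.284
gripper_force: 40.0
```

Request:
arm_command(
  deltas=[0,0,0,0,0,0.01,15,0,0,0,0,0,0.03,15,0,0,0,0,0,0.06,15,0,0,0,0,0,0.09,15,0,0,0,0,0,0.12,15,0,0,0,0,0,0.15,15,0,0,0,0,0,0.18,15,0,0,0,0,0,0.2,15,0,0,0,0,0,0.2,15,0,0,0,0,0,0.2,15],
)

```text
clock: 6.6
position: [0.4651, 0.3363, 0.3518]
ee_rot: [-3.114, -0.413, -0.0]
force: [0.5, 0.0, -1.9]
width: 0.282
gripper_force: 40.0
```

Run:
```python
from h import *
s=sensors.observe(); print(s["position"],s["ee_rot"],s["force"])
a=optics.get_image("scene")[50:200,300:430]; b=optics.get_image("top")[190:290,20:140]
cv2.imwrite("pics/l.png",np.hstack([cv2.resize(a,(390,450)),cv2.resize(b,(400,450))]))
```

```text
[0.46514483 0.3363333  0.35181376] [-3.11429889e+00 -4.12770908e-01 -4.63166373e-04] [ 0.48967045  0.0468632  -1.94784589]
```

View pics/l.png

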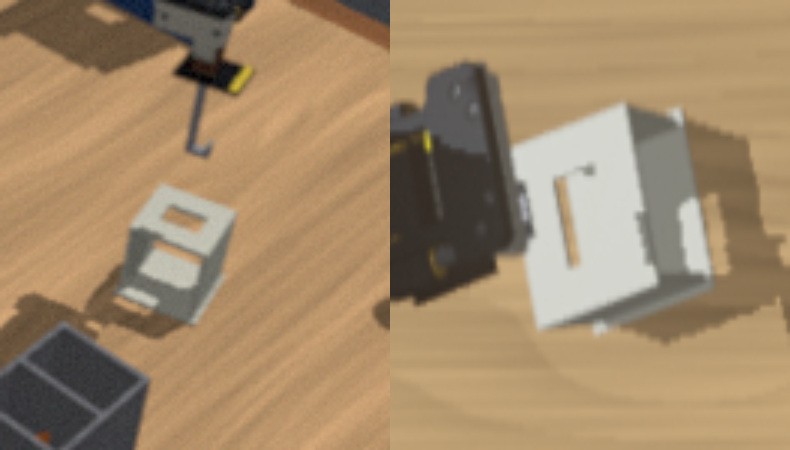

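The hook is held upright, with its toe well clear of the stand. Next I'll carry it to the rack.

Request:
arm_command(
  deltas=[0,0,-0.02,0.007,-0.045,0,15,0,0,-0.05,0.014,-0.09,0,15,0,0,-0.07,0.021,-0.135,0,15,0,0,-0.09,0.028,-0.18,0,15,0,0,-0.11,0.035,-0.225,0,15,0,0,-0.13,0.042,-0.27,0,15,0,0,-0.149,0.05,-0.315,0,15,0,0,-0.149,0.056,-0.335,0,15,0,0,-0.149,0.056,-0.348,0,15,0,0,-0.149,0.056,-0.348,0,15,0,0,-0.149,0.056,-0.348,0,15,0,0,-0.149,0.056,-0.348,0,15],
)

```text
clock: 7.9
position: [0.521, -0.0095, 0.3516]
ee_rot: [-3.14, -0.051, 0.001]
force: [0.1, -0.2, -0.9]
width: 0.283
gripper_force: 40.0
```

Run:
```python
from h import *
s=sensors.observe(); print(s["position"],s["ee_rot"],s["force"])
c=optics.calibration("wrist"); im=optics.get_image("wrist")
cv2.imwrite("pics/w3.png",cv2.resize(im[80:340,130:430],None,fx=2.2,fy=2.2,interpolation=2))
```

```text
[ 0.5210489  -0.00949121  0.35162636] [-3.14044099e+00 -5.09355596e-02  5.15244324e-04] [ 0.10855411 -0.20989682 -0.94903975]
```

View pics/w3.png

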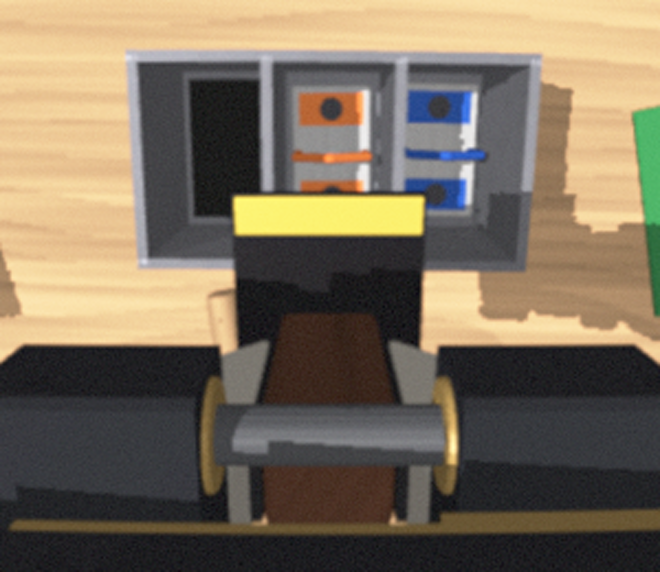

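The bail centre is at crop pixel (332,157), directly ahead of the toe.

Run:
```python
from h import *
c=optics.calibration("wrist"); f=lambda L:np.array(L)/2.2+[130,80]
print(ray(c,f([(332,157)]),.063), ray(c,f([(295,156),(371,156)]),.06),ray(c,f([(331,108)]),.021))
# self-check: guard yellow front edge
s=sensors.observe()["position"]; print(ray(c,f([(233,196),(424,195)]),s[2]-.0067-.031)-s)
```

```text
[[ 0.55811301 -0.01047234  0.063     ]] [[ 0.55776692  0.01309459  0.06      ]
 [ 0.55934382 -0.03532243  0.06      ]] [[ 0.5881387 -0.009014   0.021    ]]
[[ 0.04493621  0.02722147 -0.0377    ]
 [ 0.04684098 -0.02335649 -0.0377    ]]
```

Request:
arm_command(
  deltas=[0,0,0,-0.002,-0.002,-0.03,15,0,0,0,-0.002,-0.002,-0.06,15,0,0,0,-0.002,-0.002,-0.08,15,0,0,0,-0.002,-0.002,-0.1,15,0,0,0,-0.002,-0.002,-0.12,15,0,0,0,-0.002,-0.002,-0.135,15,0,0,0,-0.002,-0.002,-0.15,15,0,0,0,-0.002,-0.002,-0.16,15,0,0,0,-0.002,-0.002,-0.17,15,0,0,0,-0.002,-0.002,-0.177,15,0,0,0,-0.002,-0.002,-0.177,15,0,0,0,-0.002,-0.002,-0.177,15],
)

```text
clock: 9.15
position: [0.5195, -0.0135, 0.175]
ee_rot: [-3.141, -0.046, -0.0]
force: [-0.0, 0.3, -1.3]
width: 0.284
gripper_force: 40.0
```

Request:
arm_command(
  deltas=[0,0,0,0.005,0.001,0,15,0,0,0,0.01,0.002,0,15,0,0,0,0.015,0.002,0,15,0,0,0,0.02,0.002,0,15,0,0,0,0.024,0.002,0,15,0,0,0,0.027,0.002,0,15,0,0,0,0.027,0.002,0,15,0,0,0,0.027,0.002,0,15],
)

```text
clock: 9.95
position: [0.5462, -0.0116, 0.1746]
ee_rot: [3.141, 0.046, -0.0]
force: [0.2, 0.2, -1.6]
width: 0.283
gripper_force: 40.0
```

Run:
```python
from h import *
s=sensors.observe(); print(s["position"],s["force"],s["ft_torque"])
```

```text
[ 0.54622558 -0.01158482  0.17464815] [ 0.21886303  0.17134326 -1.6007652 ] [ 0.08982479  0.00862915 -0.0418289 ]
```

Now I'll lift gently until the bail rides on the toe.

Request:
arm_command(
  deltas=[0,0,0,0,0,0.01,15,0,0,0,0,0,0.018,15,0,0,0,0,0,0.021,15,0,0,0,0,0,0.024,15,0,0,0,0,0,0.027,15,0,0,0,0,0,0.03,15,0,0,0,0,0,0.034,15,0,0,0,0,0,0.038,15,0,0,0,0,0,0.042,15,0,0,0,0,0,0.046,15,0,0,0,0,0,0.046,15,0,0,0,0,0,0.046,15],
)

```text
clock: 11.15
position: [0.5464, -0.0116, 0.2208]
ee_rot: [3.141, 0.046, 0.0]
force: [-1.0, 0.2, -4.2]
width: 0.283
gripper_force: 40.0
```

Request:
arm_command(
  deltas=[0,0,0,0,0,0.005,15,0,0,0,0,0,0.015,15,0,0,0,0,0,0.025,15,0,0,0,0,0,0.035,15,0,0,0,0,0,0.045,15,0,0,0,0,0,0.055,15,0,0,0,0,0,0.065,15,0,0,0,0,0,0.075,15,0,0,0,0,0,0.085,15,0,0,0,0,0,0.095,15,0,0,0,0,0,0.105,15,0,0,0,0,0,0.115,15,0,0,0,0,0,0.125,15,0,0,0,0,0,0.132,15,0,0,0,0,0,0.135,15,0,0,0,0,0,0.135,15,0,0,0,0,0,0.135,15,0,0,0,0,0,0.135,15,0,0,0,0,0,0.135,15],
)

```text
clock: 13.05
position: [0.5462, -0.0116, 0.3553]
ee_rot: [3.141, 0.046, -0.001]
force: [-0.0, -0.5, -3.7]
width: 0.282
gripper_force: 40.0
```

Run:
```python
from h import *
s=sensors.observe(); print(s["position"],s["force"])
a=optics.get_image("scene")[100:250,220:380]; b=optics.get_image("top")[150:260,150:290]
cv2.imwrite("pics/l2.png",np.hstack([cv2.resize(a,(430,400)),cv2.resize(b,(370,400))]))
```

```text
[ 0.54617494 -0.01162455  0.35533281] [-0.0347404  -0.51922981 -3.74110692]
```

View pics/l2.png

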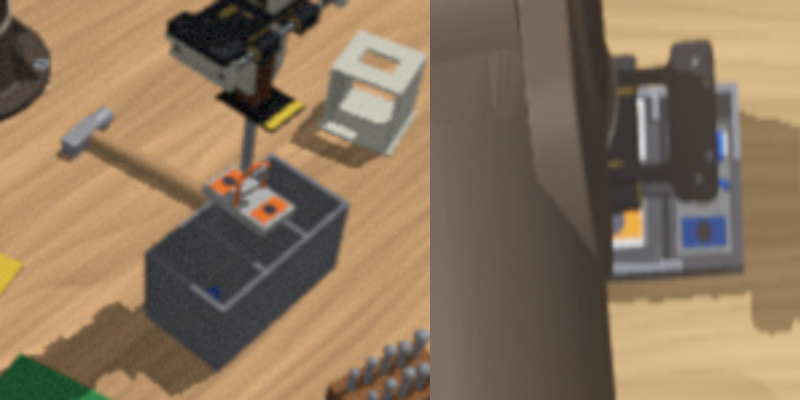

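The orange die hangs level above the rack and the blue die is still in its well. I'll carry it to the mat smoothly.

Request:
arm_command(
  deltas=[0,0,0,0,-0.003,0,15,0,0,0,-0.001,-0.009,0,15,0,0,0,-0.001,-0.019,0,15,0,0,0,-0.002,-0.033,0,15,0,0,0,-0.003,-0.05,0,15,0,0,0,-0.005,-0.07,0,15,0,0,0,-0.006,-0.09,0,15,0,0,0,-0.007,-0.11,0,15,0,0,0,-0.009,-0.13,0,15,0,0,0,-0.01,-0.15,0,15,0,0,0,-0.011,-0.17,0,15,0,0,0,-0.013,-0.19,0,15,0,0,0,-0.014,-0.21,0,15,0,0,0,-0.015,-0.23,0,15,0,0,0,-0.017,-0.25,0,15,0,0,0,-0.018,-0.27,0,15,0,0,0,-0.019,-0.287,0,15,0,0,0,-0.02,-0.3,0,15,0,0,0,-0.021,-0.308,0,15,0,0,0,-0.021,-0.312,0,15],
)

```text
clock: 15.15
position: [0.5251, -0.3244, 0.3556]
ee_rot: [-3.141, -0.045, 0.0]
force: [0.3, -0.0, -4.0]
width: 0.286
gripper_force: 40.0
```

Request:
arm_command(
  deltas=[0,0,0,0,0,0,15,0,0,0,0,0,0,15,0,0,0,0,0,-0.005,15,0,0,0,0,0,-0.015,15,0,0,0,0,0,-0.027,15,0,0,0,0,0,-0.04,15,0,0,0,0,0,-0.053,15,0,0,0,0,0,-0.066,15,0,0,0,0,0,-0.079,15,0,0,0,0,0,-0.092,15,0,0,0,0,0,-0.105,15,0,0,0,0,0,-0.117,15,0,0,0,0,0,-0.127,15,0,0,0,0,0,-0.135,15,0,0,0,0,0,-0.141,15,0,0,0,0,0,-0.145,15,0,0,0,0,0,-0.147,15,0,0,0,0,0,-0.147,15,0,0,0,0,0,-0.147,15],
)

```text
clock: 17.05
position: [0.5256, -0.3237, 0.2091]
ee_rot: [3.141, 0.046, 0.001]
force: [-0.7, 1.2, -3.9]
width: 0.282
gripper_force: 40.0
```

Request:
arm_command(
  deltas=[0,0,0,0,0,-0.002,15,0,0,0,0,0,-0.004,15,0,0,0,0,0,-0.006,15,0,0,0,0,0,-0.008,15,0,0,0,0,0,-0.01,15,0,0,0,0,0,-0.012,15,0,0,0,0,0,-0.015,15,0,0,0,0,0,-0.019,15,0,0,0,0,0,-0.024,15,0,0,0,0,0,-0.029,15,0,0,0,0,0,-0.032,15,0,0,0,0,0,-0.033,15,0,0,0,0,0,-0.033,15],
)

```text
clock: 18.35
position: [0.5253, -0.3236, 0.1756]
ee_rot: [-3.141, -0.046, 0.0]
force: [0.6, -0.9, -1.5]
width: 0.279
gripper_force: 40.0
```

The die is down, so I'll back the hook out and then lift.

Request:
arm_command(
  deltas=[0,0,0,-0.005,0,0,15,0,0,0,-0.01,0,0,15,0,0,0,-0.015,0,0,15,0,0,0,-0.02,-0.001,0,15,0,0,0,-0.027,-0.001,0,15,0,0,0,-0.035,-0.001,0,15,0,0,0,-0.045,-0.001,0,15,0,0,0,-0.05,-0.001,0,15,0,0,0,-0.05,-0.001,0,15,0,0,0,-0.05,-0.001,0.02,15,0,0,0,-0.05,-0.001,0.05,15,0,0,0,-0.05,-0.001,0.08,15,0,0,0,-0.05,-0.001,0.11,15,0,0,0,-0.05,-0.001,0.14,15,0,0,0,-0.05,-0.001,0.17,15,0,0,0,-0.05,-0.001,0.18,15,0,0,0,-0.05,-0.001,0.18,15],
)

```text
clock: 20.05
position: [0.4761, -0.3248, 0.3569]
ee_rot: [3.14, 0.046, 0.004]
force: [-0.5, 0.3, -1.9]
width: 0.28
gripper_force: 40.0
```

Run:
```python
from h import *
s=sensors.observe(); print(s["position"],s["force"])
a=optics.get_image("scene")[150:320,160:340]; b=optics.get_image("top")[150:260,280:420]
cv2.imwrite("pics/l3.png",np.hstack([cv2.resize(a,(420,400)),cv2.resize(b,(370,400))]))
```

```text
[ 0.47608688 -0.32478095  0.35686597] [-0.49641385  0.28528119 -1.92927877]
```

View pics/l3.png

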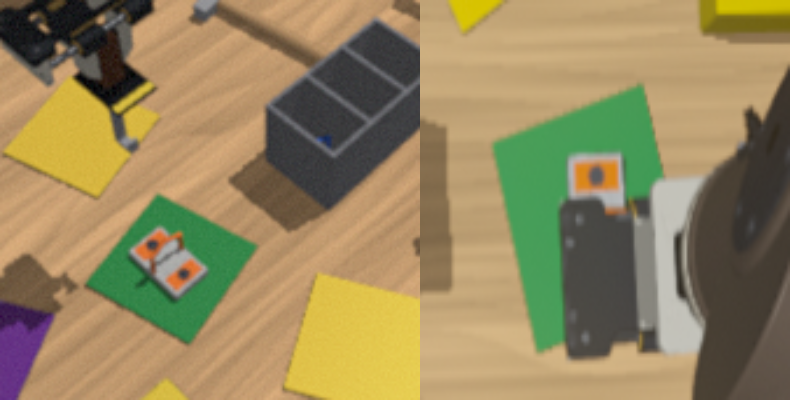

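The orange die stands free and level near the mat's middle. I'll return the hook to its start above the stand.

Request:
arm_command(
  deltas=[0,0,0.01,-0.001,0.02,0,15,0,0,0.02,-0.001,0.06,0,15,0,0,0.03,-0.002,0.1,0,15,0,0,0.04,-0.002,0.14,0,15,0,0,0.05,-0.003,0.18,0,15,0,0,0.06,-0.003,0.22,0,15,0,0,0.07,-0.004,0.26,0,15,0,0,0.08,-0.005,0.3,0,15,0,0,0.09,-0.006,0.34,0,15,0,0,0.1,-0.006,0.38,0,15,0,0,0.11,-0.007,0.42,0,15,0,0,0.12,-0.007,0.46,0,15,0,0,0.13,-0.008,0.5,0,15,0,0,0.14,-0.008,0.54,0,15,0,0,0.149,-0.009,0.58,0,15,0,0,0.149,-0.01,0.615,0,15,0,0,0.149,-0.01,0.64,-0.004,15,0,0,0.149,-0.01,0.655,-0.004,15,0,0,0.149,-0.01,0.661,-0.004,15,0,0,0.149,-0.01,0.661,-0.004,15],
)

```text
clock: 22.15
position: [0.4651, 0.3364, 0.3512]
ee_rot: [3.114, 0.414, -0.001]
force: [0.8, -0.4, -0.8]
width: 0.284
gripper_force: 40.0
```

Request:
arm_command(
  deltas=[0,0,0,0,0,0,15,0,0,0,0,0,0,15,0,0,0,0,0,0,15],
)

```text
clock: 22.45
position: [0.4658, 0.3354, 0.352]
ee_rot: [3.114, 0.41, 0.001]
force: [-0.0, 0.2, -1.8]
width: 0.279
gripper_force: 40.0
```

Position and yaw match the lift-off pose, so I'll lower the hook to 1 mm above rest and check the force.

Request:
arm_command(
  deltas=[0,0,0,0,0,-0.02,15,0,0,0,0,0,-0.04,15,0,0,0,0,0,-0.055,15,0,0,0,0,0,-0.07,15,0,0,0,0,0,-0.085,15,0,0,0,0,0,-0.1,15,0,0,0,0,0,-0.115,15,0,0,0,0,0,-0.13,15,0,0,0,0,0,-0.145,15,0,0,0,0,0,-0.16,15,0,0,0,0,0,-0.175,15,0,0,0,0,0,-0.186,15,0,0,0,0,0,-0.194,15,0,0,0,0,0,-0.198,15,0,0,0,0,0,-0.2,15,0,0,0,0,0,-0.2,15,0,0,0,0,0,-0.2,15],
)

```text
clock: 24.15
position: [0.4655, 0.3367, 0.1522]
ee_rot: [-3.114, -0.413, -0.001]
force: [0.2, 0.1, -0.6]
width: 0.283
gripper_force: 40.0
```

Seated. I'll release it and rise straight up.

Request:
arm_command(
  deltas=[0,0,0,0,0,0,40,0,0,0,0,0,0,60,0,0,0,0,0,0,91.8,0,0,0,0,0,0,91.8,0,0,0,0,0,0,91.8,0,0,0,0,0,0,91.8,0,0,0,0,0,0,91.8,0,0,0,0,0,0,91.8,0,0,0,0,0,0,91.8,0,0,0,0,0,0.02,91.8,0,0,0,0,0,0.05,91.8,0,0,0,0,0,0.09,91.8,0,0,0,0,0,0.13,91.8,0,0,0,0,0,0.148,91.8,0,0,0,0,0,0.148,91.8,0,0,0,0,0,0.148,91.8,0,0,0,0,0,0.148,91.8],
)

```text
clock: 25.85
position: [0.4649, 0.3358, 0.2984]
ee_rot: [3.113, 0.412, -0.003]
force: [0.1, -0.2, 0.4]
width: 1.002
gripper_force: 0.0
```

Run:
```python
from h import *
s=sensors.observe(); print(s["position"],s["force"],s["width"])
im=optics.get_image("wrist")[:260,150:430]; b=optics.get_image("top")[140:270,160:420]
cv2.imwrite("pics/end.png",np.hstack([cv2.resize(im,(400,371)),cv2.resize(b,(400,371))]))
```

```text
[0.46494312 0.33583565 0.29840022] [ 0.13958504 -0.20241021  0.37177666] 1.0020683152424028
```

View pics/end.png

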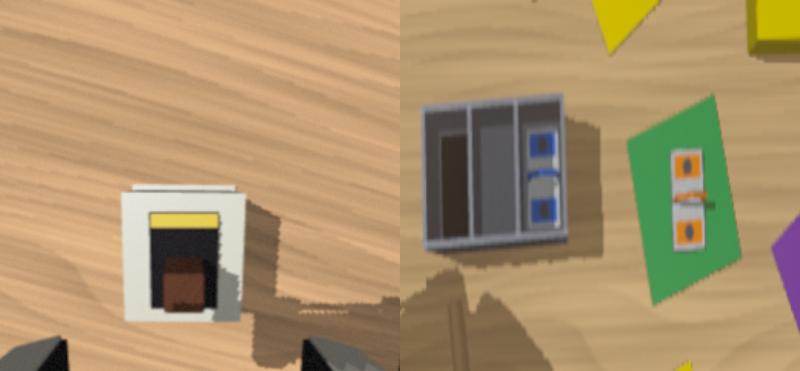

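The hook is back in its stand as before, the orange die is centred on the green mat, and the blue die is in its well.

```bash
python3 -c "
from cell import arm; print(arm.sign_off())"
```

```text
the job is handed in; nothing more can be done
None
```

The job is handed in at about 26 s: in the final pictures the orange die stands level and free near the middle of the green mat, the hook is back in its stand, and the blue die is still in its well; sign-off returned no verdict.

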